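Load the indexing cradle and hold its index pin drawn

TASK

Lay the pale eight-sided blank in the two V-blocks of the indexing cradle with its ends sticking out equally, setting it down rather than dropping it, and let go of it. Then pull the cradle's red-knobbed index pin straight up as far as it goes, clear of its hole in the disc, and finish still holding it up there, so that I can swing the cradle round. Leave the other things on the bench where they are.

Things in the scene. Friction and masses are not known exactly. Their poses are not given: they have to be found in the camera images.
- blank_pale_center (a point): Centre of the loose PALE (cream) wooden blank: an eight-sided bar 190 mm long, 44 mm across flats, about 0.2 kg, lying on the bench on one flat, so this point starts 22 mm above the bench. Its x axis runs along the bar, z is up. Two flats stand upright, so it can be taken across its 44 mm from above.
- cradle_seat (a point): Where the blank's centre lies when it is seated and centred in the V-blocks, 95 mm above the bench. Its y axis runs the way the blank must lie, z up; the index pin is on its -x side, towards the robot. Two grey 90-degree V-blocks 22 mm thick stand at y = -50 and +50 mm (78 mm free between them), open upward; their top edges are 4 mm below this point, 27 to 34 mm to either side.
- turntable: Steel index disc, 112 mm radius, carrying the V-blocks; origin on its axis at bench level, under the cradle seat point, same axes. Disc top 46 mm above the bench; between the V-blocks a beam 56 mm wide, top 58 mm above the bench. The blank lies with one flat down and a flat on each V face. The seated pin locks the disc (about 1 degree of play); drawn, it turns with a light drag.
- knob_grip (a point): Centre of the grip of the red index-pin knob; moves with the pin. Upright round knob, 28 mm in diameter from 10 mm below to 9 mm above this point, domed top 13 mm above; below, a neck 17 mm thick. Seated, it is 107 mm above the bench, 95 mm from the seat point on its -x side. Pinch it from above, fingers closing along its y (the cradle's y). Green bracket arm, 36 mm wide in y, 33 mm below.
- index_pin (a joint): Travel of the sprung index pin in metres: 0 = seated in its hole in the disc, growing as the knob is pulled straight up; stop at 0.016. The spring pulls it back down with about 10 N seated and 16 N fully drawn; let go, it snaps back. Its foot leaves the 10 mm deep hole at 0.010.
- blank_dark_center (a point): Centre of a dark brown blank of the same shape and size as the pale one: not needed, leave it alone.
- blank_red_center (a point): Centre of a reddish-brown blank of the same shape and size as the pale one: not needed, leave it alone.
- mallet: Wooden mallet lying on the bench, 65 mm high, head 75 x 125 mm, handle 200 mm long towards its -x; origin under the head. Leave it alone.
- drawknife: Drawknife lying on the bench, 270 mm blade along its y, two dark handles 28 mm thick towards its -x, 150 mm deep; origin under the middle of the blade. Leave it alone.
- glue_bottle: White glue bottle with an orange cap, 54 mm in diameter, 150 mm high, standing; origin under its centre. Leave it alone.
- wax_tin: Small brass-coloured wax tin, 56 mm in diameter, 45 mm high; origin under its centre. Leave it alone.
- chisel: Chisel lying on the bench, 268 mm long along its x, 24 mm thick wooden handle to -x; origin under the handle's front end. Leave it alone.
Not all that is in view belongs to the job. What is shaped like the part that bears blank_pale_center but green or turquoise is not meant.

How it is judged:
By the outcome, as a careful person would: the job done as asked, in the order asked, and still so for the second after the job is handed in, while the arm keeps its last pose, push and grip.
It also fails if it takes over 48 s, if anything falls off the work surface, if the arm or the gripper's body presses on something with over 40 N, if the wrist force passes 120 N, or if a joint passes its speed limit or range.

ROBOT

A 6-joint arm with a two-finger parallel gripper is mounted at the origin on the work surface. World frame = base frame: x ahead of the robot, y to its left, z up, the work surface at z = 0. Lengths are in m, angles in rad, forces in N, time in s.
With the tool pointing down it reaches from about 0.35 to 0.975 m from the base axis. Payload 17.4 kg.
Tool frame: the origin (TCP) lies midway between the tips of the shut fingers; the grasp point (between the pads) lies 19 mm behind it (grip_depth is the distance from the TCP to the grasp point, in m); z points along the fingers, x is the direction in which the jaws open and shut, and the axes are right-handed (so a half turn about z gives the same grasp; the last joint's range is limited). The gripper opens to 85 mm and grips with 20 to 120 N. Pads are 22 mm wide; open, the fingers measure 114 mm over their backs; the gripper's body (76 mm by 85 mm) begins 54 mm behind the grasp point. The pads swing forward as they close: fully open they stand 13 mm farther back than shut.
Start: joints at [1.164, 0.116, 1.442, -0, 1.584, -0.038], TCP at [0.243, 0.63, 0.231] pointing down, gripper open.
Joint ranges: [-2.83, 2.83], [-0.83, 2.19], [0.07, 2.5], [-1.14, 4.28], [0.01, 3], [-2.97, 2.97]. Speed limits (rad/s): [1.89, 1.89, 2.22, 3.14, 3.14, 3.14].

INTERFACE

Orientations are given as a rotation vector (axis times angle).
In Python, from bench import * gives the robot as it stands. Calls block until the motion is done:
- move_ptp(position, orientation): joint-space move of the TCP to a pose.
- move_linear(position, attitude=None, velocity=0.15, max_force=None): straight line of the TCP; attitude=None keeps the orientation; velocity is the mean speed in m/s. With max_force (N) it stops when the force on the tool has changed by that much, and returns True; else False.
- move_joints(angles): joint-space move.
- set_gripper(opening, newtons=None): finger opening in m; newtons is the grip in N (None keeps the last); returns when the fingers have stopped.
- wait(seconds).
- inverse_kinematics(position, orientation): joint angles nearest the present ones, or None.
- state(): the state.
- get_image(name): name is "side" or "top"; returns a dict with "color" (384x512x3 uint8, red, green, blue), "range_z" (384x512 float32, m along the optical axis (not along the pixel's ray), 0 where there is no reading), "K" (3x3 intrinsics, pixels), "R" (3x3) and "t" (3): a world point X has camera coordinates R X + t. Camera axes: x right, y down, z forward; pixel columns grow to the right and rows downward; lengths in m; the calibration is good to about 2 mm. A picture is of the moment at which its call begins.
A pose or a line that the arm cannot do raises PlanningError and nothing moves.
- finish_job(): hands the job in, once; it reports no verdict.
The state is a dict: "time_s": time; "joint_pos": joint angles; "joint_velocities": joint speeds; "joint_efforts": joint torques, N m; "tcp_pos": TCP position; "eef_rot": TCP orientation; "force": force on the tool from outside, world axes, zero at the start; "ft_torque": the same for the moment, N m; "gripper_width": finger opening in m.
Only numpy, scipy, OpenCV 4.12 (cv2) and the standard library are available. Lean on these libraries where they do the work, as an engineer would, in place of code of your own. Each camera call takes 0.05 s, during which the arm holds its last target. There are 200 camera calls.

## Working session

There is one attempt and no reset: what is moved stays moved. The work goes in short steps, each a Python script; the robot and the scene stay as the last script left them, time stands still between calls to the robot, and variables do not carry over. Pictures are saved under pics/ and viewed, about 8 in all and at most 12, crops included, and the job is handed in when it is done.

```bash
mkdir -p pics; ls
python3 - <<'E'
from bench import *
import cv2,numpy as np
for n in("top","side"):
    d=get_image(n); np.savez(f"pics/{n}0.npz",**d)
    cv2.imwrite(f"pics/{n}0.png",cv2.resize(d["color"][:,:,::-1],(800,600)))
    print(n,d["K"].round(1).tolist(),d["R"].round(3).tolist(),d["t"].round(3).tolist(), (-d["R"].T@d["t"]).round(3))
print(state())
E
```

```text
pics
top [[419.2, 0.0, 259.0], [0.0, 419.2, 194.3], [0.0, 0.0, 1.0]] [[0.016, -1.0, 0.011], [-0.995, -0.017, -0.102], [0.102, -0.01, -0.995]] [-0.017, 0.558, 1.207] [0.432 0.005 1.258]
side [[434.7, 0.0, 257.7], [0.0, 434.7, 195.5], [0.0, 0.0, 1.0]] [[0.742, -0.671, 0.009], [-0.493, -0.554, -0.671], [0.455, 0.494, -0.741]] [-0.411, 0.353, 1.174] [-0.056 -0.66   1.11 ]
{'time_s': 0.1, 'joint_pos': array([ 1.16419947e+00,  1.16442320e-01,  1.44218342e+00,  2.01466228e-05,
        1.58400150e+00, -3.78058437e-02]), 'joint_velocities': array([-9.86578154e-05, -1.38543618e-03, -1.46079627e-03,  1.92001180e-04,
        8.03464625e-05, -8.25355688e-04]), 'joint_efforts': array([ 1.47073119e-03, -7.33673429e+01, -6.33789825e+01, -8.16148190e-05,
        5.21447277e-03, -6.29796546e-06]), 'tcp_pos': array([0.24327059, 0.62946125, 0.23064244]), 'eef_rot': array([ 2.59064641e+00,  1.77617296e+00, -1.39079034e-03]), 'force': array([-0.0280825 ,  0.83918857,  0.52226073]), 'ft_torque': array([ 0.00611459,  0.01155715, -0.01547901]), 'gripper_width': 0.08477597705636937}
```

View pics/top0.png

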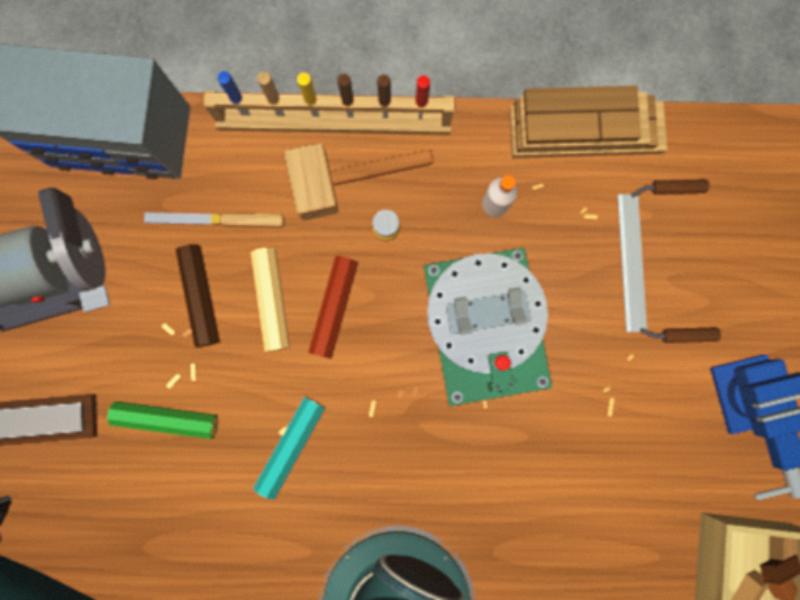

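View pics/side0.png

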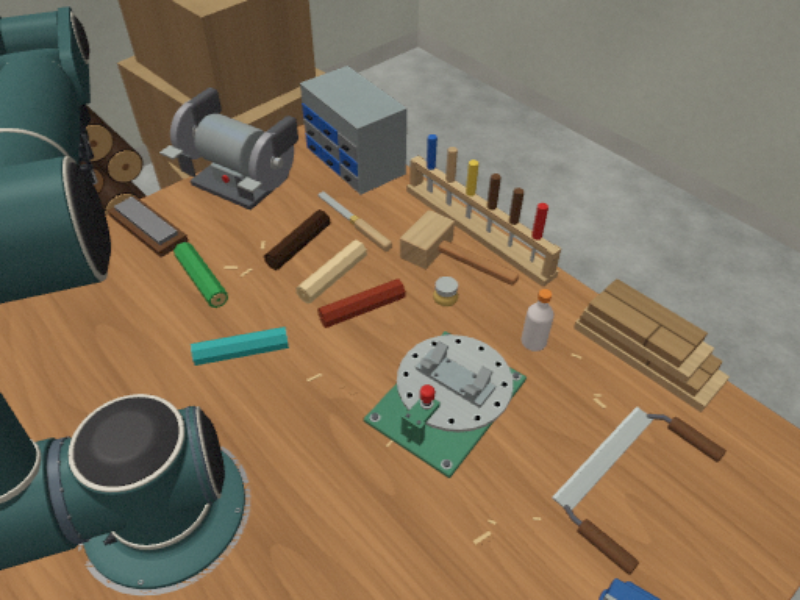

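The top view (800x600 copy) shows the pale blank from (262,250) to (275,350), the disc centred near (488,312), the V-blocks at (462,315) and (517,305), and the red knob at (503,363). The side view shows the blank at (333,270), the knob at (427,393) and the V-blocks at (435,357) and (482,383). Next I'll measure these.

```bash
cat > vis.py <<'E'
import cv2,numpy as np
def cloud(d):
    v,u=np.mgrid[:384,:512]; z=d["range_z"].astype(float)
    P=np.stack([u*z,v*z,z],-1)@np.linalg.inv(d["K"]).T
    W=(P-d["t"])@d["R"]; W[z<=0]=np.nan
    return W
def blob(mask,near):
    n,l,s,c=cv2.connectedComponentsWithStats(mask.astype(np.uint8))
    ok=[i for i in range(1,n) if s[i,4]>25]
    i=min(ok,key=lambda i:np.hypot(*(c[i]-near)))
    return l==i,c[i]
def ray(d,uv):
    r=d["R"].T@np.linalg.inv(d["K"])@np.array([uv[0],uv[1],1.]); return -d["R"].T@d["t"],r/np.linalg.norm(r)
def tri(a,b):
    A=np.zeros((3,3));y=np.zeros(3)
    for o,r in(a,b):
        M=np.eye(3)-np.outer(r,r);A+=M;y+=M@o
    X=np.linalg.solve(A,y); return X,[np.linalg.norm((np.eye(3)-np.outer(r,r))@(X-o)) for o,r in(a,b)]
def plane(d,uv,h):
    o,r=ray(d,uv); return o+r*(h-o[2])/r[2]
E
python3 - <<'E'
from vis import *
np.set_printoptions(precision=4,suppress=True)
k=.64; near={"top":dict(b=(268,300),k=(503,363)),"side":dict(b=(333,270),k=(427,393))}
R={}
for n in("top","side"):
    d=dict(np.load(f"pics/{n}0.npz")); W=cloud(d); h=cv2.cvtColor(d["color"],cv2.COLOR_RGB2HSV).astype(int)
    H,S,V=h[...,0],h[...,1],h[...,2]
    print(n,h[int(near[n]["b"][1]*k),int(near[n]["b"][0]*k)],h[int(near[n]["k"][1]*k),int(near[n]["k"][0]*k)])
    mb,cb=blob((H>15)&(H<32)&(S<150)&(V>140),np.array(near[n]["b"])*k)
    mk,ck=blob(((H<6)|(H>174))&(S>170)&(V>110),np.array(near[n]["k"])*k)
    P=W[mb]; P=P[~np.isnan(P[:,0])]; zt=np.percentile(P[:,2],[5,50,90,97])
    T=P[P[:,2]>.037]
    r=cv2.minAreaRect((T[:,:2]*1000).astype(np.float32))
    print("blank",mb.sum(),cb,"z",zt,"rect mm",r, "all",cv2.minAreaRect((P[:,:2]*1000).astype(np.float32)))
    cm=cv2.minAreaRect(np.argwhere(mb)[:,::-1].astype(np.float32)); print(" imgrect",cm)
    K=W[mk];K=K[~np.isnan(K[:,0])]; print("knob",mk.sum(),ck,np.median(K,0),K[:,2].max(), "low",K.min(0),"hi",K.max(0))
    R[n]=(d,cb,ck,W)
    if n=="top":
        g=K.mean(0)
    D=np.linalg.norm(W[...,:2]-np.array([g[0]+.09,g[1]+.02]),axis=-1)<.14
    Z=W[...,2]
    disc=D&(abs(Z-.046)<.005)&(S<60); p=W[disc]; e=cv2.minEnclosingCircle((p[:,:2]*1000).astype(np.float32)); print("disc",disc.sum(),e,np.median(p[:,2]))
    vb=D&(Z>.076)&(S<60)&(Z<.1)
    q=W[vb]; print("V",len(q),q.mean(0),q.max(0)); np.save(f"pics/v_{n}.npy",q)
    m,l,c=cv2.kmeans((q[:,:2]).astype(np.float32),2,None,(3,50,1e-6),5,cv2.KMEANS_PP_CENTERS)
    for i in(0,1):
        w=q[l[:,0]==i]; print("  block",len(w),w.mean(0),cv2.minAreaRect((w[:,:2]*1000).astype(np.float32)))
    print("  yaw",np.degrees(np.arctan2(*(c[1]-c[0])[::-1])))
a,b=R["top"],R["side"]
print("tri blank",tri(ray(a[0],a[1]),ray(b[0],b[1])));print("tri knob",tri(ray(a[0],a[2]),ray(b[0],b[2])))
E
```

```text
top [ 28  74 249] [  2 208 241]
blank 1032 [172.1037 191.1948] z [0.0279 0.0413 0.046  0.0478] rect mm ((562.4793090820312, 248.60760498046875), (190.3331298828125, 40.45071792602539), 10.210737228393555) all ((567.9744873046875, 250.47052001953125), (202.7731170654297, 44.91175079345703), 10.240647315979004)
 imgrect ((172.1199951171875, 190.8400115966797), (66.1851806640625, 15.839190483093262), 81.8698959350586)
knob 67 [321.1343 231.791 ] [ 0.449  -0.176   0.1197] 0.12640698843891662 low [ 0.4381 -0.1874  0.1134] hi [ 0.4625 -0.1651  0.1264]
disc 3161 ((542.8607177734375, -159.61236572265625), 112.1905746459961) 0.04649455738451721
V 276 [ 0.5376 -0.1589  0.0847] [ 0.5852 -0.0935  0.096 ]
  block 142 [ 0.5276 -0.1133  0.0846] ((483.84906005859375, -134.1548309326172), (177.45945739746094, 37.55134963989258), 26.9570255279541)
  block 134 [ 0.5483 -0.2072  0.0848] ((498.23046875, -209.13504028320312), (174.33041381835938, 29.797616958618164), 1.5466063022613525)
  yaw -77.53331
side [ 19  89 175] [  1 190 197]
blank 515 [212.4427 170.8291] z [0.0305 0.0424 0.0474 0.0489] rect mm (
[... 426 characters left out ...]
-0.1675  0.1253]
disc 2249 ((543.9349975585938, -158.97740173339844), 113.77113342285156) 0.04669566846002537
V 245 [ 0.529  -0.1631  0.0842] [ 0.5864 -0.0914  0.0966]
  block 103 [ 0.5355 -0.1106  0.0848] ((534.7432861328125, -110.00872039794922), (70.20161437988281, 23.744348526000977), 11.53989315032959)
  block 142 [ 0.5243 -0.2012  0.0838] ((494.7147216796875, -196.51531982421875), (45.4908332824707, 184.83595275878906), 78.67778015136719)
  yaw -97.052086
tri blank (array([0.5623, 0.2465, 0.0381]), [np.float64(0.0006348166877426461), np.float64(0.0006348166877424284)])
tri knob (array([ 0.4499, -0.1777,  0.1131]), [np.float64(0.00040451900866133396), np.float64(0.0004045190086613956)])
```

```bash
cat > arm.py <<'E'
from bench import *
from vis import *
from scipy.spatial.transform import Rotation as Ro
np.set_printoptions(precision=4,suppress=True)
def down(a): return (Ro.from_euler("z",a,degrees=True)*Ro.from_euler("x",180,degrees=True)).as_rotvec()
def st():
    s=state(); print("t",round(s["time_s"],2),"tcp",s["tcp_pos"],"F",s["force"].round(1),"w",round(s["gripper_width"],4)); return s
E
python3 - <<'E'
from arm import *
c0=np.array([.5432,-.1594]);th=np.radians(10.6)
for n in("top","side"):
    d=dict(np.load(f"pics/{n}0.npz")); W=cloud(d).reshape(-1,3); 
    a=th
    for _ in range(3):
        X=np.array([np.cos(a),np.sin(a)]);Y=np.array([-X[1],X[0]])
        x=(W[:,:2]-c0)@X;y=(W[:,:2]-c0)@Y
        m=(abs(x)<.042)&(abs(y)<.07)&(abs(y)>.03)&(W[:,2]>.068)&(W[:,2]<.1)
        lo,hi=W[m&(y<0)],W[m&(y>0)]
        mid=lambda q:np.array(cv2.minAreaRect((q[:,:2]*1000).astype(np.float32))[0])
        v=mid(hi)-mid(lo); a=np.arctan2(v[1],v[0])-np.pi/2
    print(n,m.sum(),"yaw",np.degrees(a),"centre",(mid(hi)+mid(lo))/2,np.linalg.norm(v),"ztop",np.percentile(W[m,2],[50,90,98]))
    for q in(lo,hi): print("  ",cv2.minAreaRect((q[:,:2]*1000).astype(np.float32)))
d=dict(np.load("pics/top0.npz")); print("blank plane",plane(d,(172.12,190.84),.040))
d=dict(np.load("pics/side0.npz")); print("blank plane",plane(d,(211.83,171.54),.035))
s=st()
b=np.array([.563,.2475]);A=100.2
print(inverse_kinematics([*b,.13],down(A)))
move_ptp([*b,.13],down(A)); st()
print(move_linear([*b,.003],velocity=.12,max_force=12)); st()
set_gripper(.03,50); st()
move_linear([*b,.16],velocity=.12); st()
E
```

```text
top 356 yaw 10.901277542418558 centre [ 542.6445 -158.7482] 99.66956686359543 ztop [0.083  0.09   0.0926]
   ((552.0691528320312, -207.68370056152344), (67.50164031982422, 22.40180778503418), 10.979990005493164)
   ((533.2199096679688, -109.8127212524414), (67.77882385253906, 22.506881713867188), 10.45848274230957)
side 316 yaw 10.605657622707243 centre [ 543.925  -159.2435] 100.17778014390542 ztop [0.0806 0.0896 0.0925]
   ((553.143798828125, -208.47674560546875), (68.25688934326172, 23.19058609008789), 10.714585304260254)
   ((534.7062377929688, -110.01028442382812), (69.88565826416016, 24.854761123657227), 10.622507095336914)
blank plane [0.5626 0.2465 0.04  ]
blank plane [0.5608 0.2473 0.035 ]
t 0.1 tcp [0.2433 0.6295 0.2306] F [-0.   0.8  0.5] w 0.0848
[ 0.3727  0.0316  1.6962 -0.      1.4138 -1.3761]
t 1.94 tcp [0.5629 0.2482 0.1302] F [-0.4  0.  -0.3] w 0.0855
False
t 3.15 tcp [0.5635 0.2477 0.0039] F [ 0.9  0.1 -0. ] w 0.0854
t 3.62 tcp [0.5632 0.2476 0.0035] F [-1.8  0.1  5.3] w 0.0431
t 5.08 tcp [0.5627 0.2474 0.159 ] F [ 0.7  0.4 -2.7] w 0.0429
```

Run:
```python
from arm import *
c=np.array([.5433,-.159]);A=10.75
move_ptp([*c,.20],down(A)); wait(.2); s=st()
for n in("top","side"):
    d=get_image(n); np.savez(f"pics/{n}1.npz",**d)
    W=cloud(d); h=cv2.cvtColor(d["color"],cv2.COLOR_RGB2HSV).astype(int);H,S,V=h[...,0],h[...,1],h[...,2]
    with np.errstate(invalid="ignore"):
        m=(H>13)&(H<34)&(S<150)&(V>120)&(np.linalg.norm(W[...,:2]-c,axis=-1)<.13)&(W[...,2]>.16)
    P=W[m]; X=np.array([np.cos(np.radians(A)),np.sin(np.radians(A))]);Y=np.array([-X[1],X[0]])
    x=(P[:,:2]-s["tcp_pos"][:2])@X;y=(P[:,:2]-s["tcp_pos"][:2])@Y
    print(n,m.sum(),"y ext",np.percentile(y,[0,2,98,100]),"x",np.percentile(x,[2,50,98]),"z",np.percentile(P[:,2],[5,50,95]))
    T=P[P[:,2]>np.percentile(P[:,2],50)-.006]; print(cv2.minAreaRect((P[:,:2]*1000).astype(np.float32)))
    cv2.imwrite(f"pics/{n}1.png",cv2.resize(d["color"][90:340,160:460,::-1] if n=="top" else d["color"][110:360,130:430,::-1],(720,600),interpolation=cv2.INTER_CUBIC))
    for sgn in(1,-1):
        q=y*sgn; e=P[q>np.percentile(q,92)]
        k=(T[:,:2]-s["tcp_pos"][:2])@Y*sgn; print("  end",sgn,e.mean(0),"top-face pts max",k.max())
```

```text
t 6.79 tcp [ 0.5435 -0.1583  0.1999] F [ 0.3  1.  -1.8] w 0.0435
top 492 y ext [-0.0175 -0.0022  0.096   0.098 ] x [-0.057  -0.0006  0.0605] z [0.2267 0.2415 0.5349]
((514.9777221679688, -109.80174255371094), (155.9870147705078, 95.60385131835938), 32.622596740722656)
  end 1 [ 0.5203 -0.0655  0.2578] top-face pts max 0.09795208975274249
  end -1 [ 0.4963 -0.1666  0.3146] top-face pts max 0.01754323355049817
side 1206 y ext [-0.0965 -0.0947  0.0913  0.0987] x [-0.0673 -0.0148  0.0168] z [0.2144 0.2391 0.523 ]
((521.61474609375, -159.95953369140625), (97.3470687866211, 195.71009826660156), 7.248247146606445)
  end 1 [ 0.5175 -0.0741  0.2328] top-face pts max 0.09868579458533365
  end -1 [ 0.5558 -0.2505  0.2267] top-face pts max 0.09526459586272186
```

View pics/top1.png

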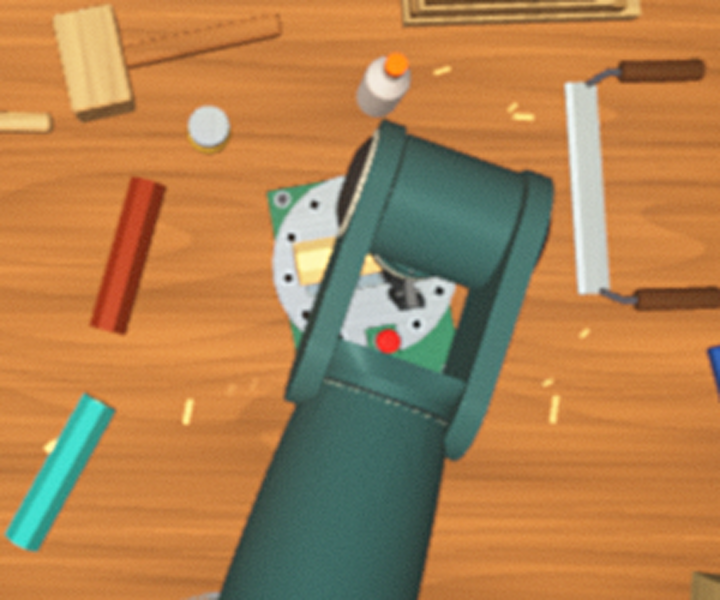

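View pics/side1.png

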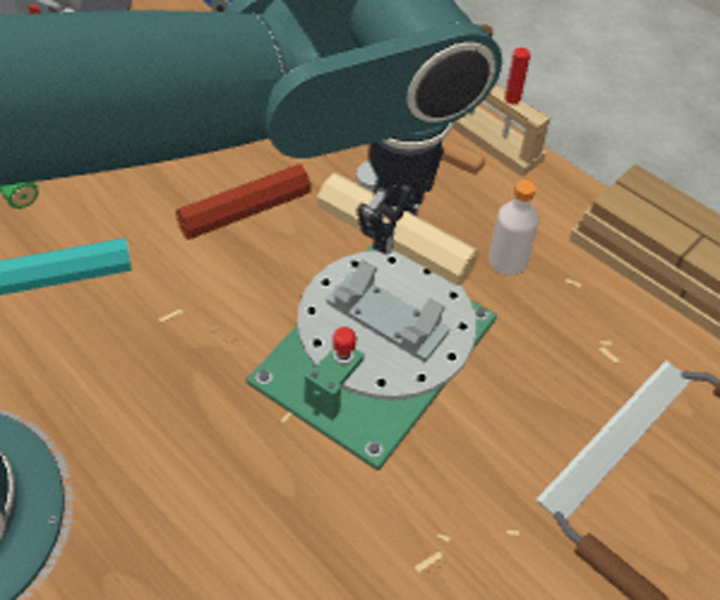

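The top view shows the pale bar in the gripper with its +y end at (320,262). The side view shows it level, with ends at (325,195) and (470,260), above the V-blocks at (352,283) and (425,325). It sits about 0.8 mm towards +y relative to the TCP, so I'll correct for that while lowering.

Run:
```python
from arm import *
c=np.array([.5433,-.159]);A=10.75;a=np.radians(A)
t=c-.0008*np.array([-np.sin(a),np.cos(a)])
move_linear([*t,.088],down(A),velocity=.1); st()
print(move_linear([*t,.074],velocity=.02,max_force=6)); s=st()
d=get_image("side"); np.savez("pics/side2.npz",**d)
cv2.imwrite("pics/side2.png",cv2.resize(d["color"][170:330,200:400,::-1],(720,576),interpolation=cv2.INTER_CUBIC))
```

```text
t 8.16 tcp [ 0.5438 -0.1599  0.0888] F [ 0.5  0.9 -2.8] w 0.0434
True
t 8.72 tcp [ 0.5434 -0.1598  0.0767] F [-2.2  0.5  6.9] w 0.0432
```

View pics/side2.png

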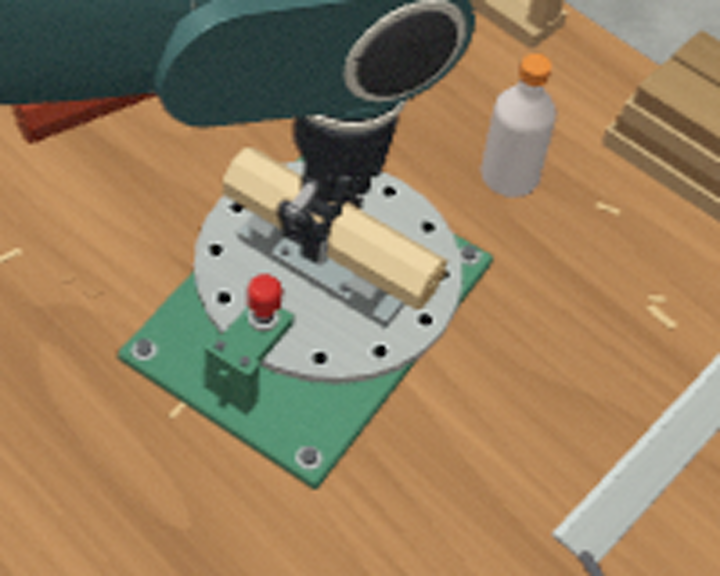

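The bar rests in both V-blocks (ends at (245,165) and (430,285)), and contact came at the expected height. I'll release it, back off sideways and check.

Run:
```python
from arm import *
s=state();p=s["tcp_pos"];A=10.75
set_gripper(.066); st()
move_linear([p[0],p[1],.2],velocity=.12)
move_ptp([.35,.2,.25],down(-79.25)); wait(.2); st()
c=np.array([.5433,-.159]);a=np.radians(A);X=np.array([np.cos(a),np.sin(a)]);Y=np.array([-X[1],X[0]])
ck={}
for n in("top","side"):
    d=get_image(n); np.savez(f"pics/{n}3.npz",**d)
    W=cloud(d); h=cv2.cvtColor(d["color"],cv2.COLOR_RGB2HSV).astype(int);H,S,V=h[...,0],h[...,1],h[...,2]
    with np.errstate(invalid="ignore"):
        m=(H>13)&(H<34)&(S<150)&(S>40)&(V>110)&(np.linalg.norm(W[...,:2]-c,axis=-1)<.13)&(W[...,2]>.075)&(W[...,2]<.14)
        k=((H<6)|(H>174))&(S>150)&(V>90)&(np.linalg.norm(W[...,:2]-[.449,-.177],axis=-1)<.03)
    P=W[m];x=(P[:,:2]-c)@X;y=(P[:,:2]-c)@Y
    print(n,m.sum(),"y",np.percentile(y,[0,1,99,100]),"x",np.percentile(x,[2,50,98]),"z",np.percentile(P[:,2],[5,50,95]),cv2.minAreaRect((P[:,:2]*1000).astype(np.float32)))
    K=W[k]; print(" knob",k.sum(),"x",np.percentile(K[:,0],[2,50,98]),"y",np.percentile(K[:,1],[2,50,98]),"z",np.percentile(K[:,2],[2,50,98]))
    uv=np.argwhere(k)[:,::-1]; ck[n]=(d,cv2.minEnclosingCircle(uv.astype(np.float32))[0]); print(plane(*ck[n],.115 if n=="top" else .108))
im=np.hstack([cv2.resize(np.load(f"pics/{n}3.npz")["color"][r:r+150,q:q+150,::-1],(400,400),interpolation=cv2.INTER_CUBIC) for n,r,q in(("top",125,235),("side",180,220))])
cv2.imwrite("pics/both3.png",im)
```

```text
t 9.12 tcp [ 0.5429 -0.1596  0.0758] F [-0.4  0.4  0.2] w 0.0662
t 12.53 tcp [0.3502 0.1998 0.2499] F [-0.1  0.1 -0.7] w 0.0655
top 1150 y [-0.0957 -0.0934  0.0942  0.0957] x [-0.0227 -0.0021  0.0211] z [0.1023 0.1147 0.1204] ((501.2567138671875, -167.0063934326172), (135.90835571289062, 191.3649444580078), 10.761795043945312)
 knob 68 x [0.4381 0.449  0.4598] y [-0.1875 -0.1762 -0.1653] z [0.1149 0.1196 0.1247]
[ 0.4497 -0.1777  0.115 ]
side 1037 y [-0.0963 -0.0955  0.093   0.096 ] x [-0.0232 -0.0115  0.0184] z [0.0912 0.1126 0.1199] ((543.9159545898438, -158.92916870117188), (51.03093719482422, 192.658935546875), 11.607592582702637)
 knob 82 x [0.4374 0.4467 0.4596] y [-0.1907 -0.1826 -0.1689] z [0.1    0.1183 0.1242]
[ 0.4506 -0.1792  0.108 ]
```

View pics/both3.png

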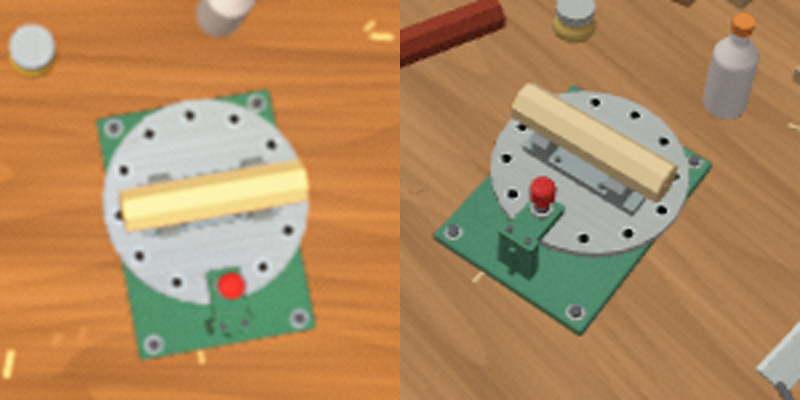

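The blank sits in both V-blocks, with ends at (122,210) and (305,180) in the top crop, level and centred to about 0.5 mm. The knob is at (231,285). Now I'll grip it and check the side load before pulling.

Run:
```python
from arm import *
k=np.array([.4498,-.1772]);A=-79.25
move_ptp([*k,.16],down(A)); set_gripper(.06); st()
print(move_linear([*k,.0865],velocity=.08,max_force=8)); st()
set_gripper(.02,60); s=st(); wait(.2); s=st(); print(s["ft_torque"])
```

```text
t 14.35 tcp [ 0.45   -0.1766  0.1602] F [-0.   0.6 -0.7] w 0.0601
False
t 15.42 tcp [ 0.4501 -0.1773  0.0871] F [ 0.5 -0.3  0. ] w 0.0598
t 15.82 tcp [ 0.4501 -0.1779  0.0872] F [-0.2 -6.2  3.3] w 0.0265
t 16.02 tcp [ 0.4501 -0.1779  0.0873] F [-0.8 -5.3  4.3] w 0.0262
[-0.7169  0.0814  0.0067]
```

Run:
```python
from arm import *
set_gripper(.02,80); 
p=np.array([.4499,-.1779]); z0=state()["tcp_pos"][2]; st()
for dz in(.004,.008,.012,.0155):
    r=move_linear([*p,z0+dz],velocity=.03,max_force=30); s=st(); print(dz,r,"lift",s["tcp_pos"][2]-z0)
    if r: break
wait(.3); st()
d=get_image("side"); np.savez("pics/side4.npz",**d)
cv2.imwrite("pics/side4.png",cv2.resize(d["color"][190:320,210:380,::-1],(784,600),interpolation=cv2.INTER_CUBIC))
```

```text
t 16.23 tcp [ 0.4501 -0.1779  0.0873] F [-0.5 -5.7  5.3] w 0.0262
t 16.54 tcp [ 0.45   -0.1779  0.0906] F [  5.8  -3.3 -11.4] w 0.0262
0.004 False lift 0.003362107290630273
t 16.82 tcp [ 0.45   -0.1779  0.0945] F [  7.3  -3.5 -12.1] w 0.0261
0.008 False lift 0.00723314178292693
t 17.11 tcp [ 0.4499 -0.1779  0.0984] F [  8.4  -3.9 -14.2] w 0.0258
0.012 False lift 0.011099131673413032
t 17.38 tcp [ 0.4499 -0.1779  0.1018] F [  8.4  -3.5 -14.9] w 0.0256
0.0155 False lift 0.014473621233918654
t 17.68 tcp [ 0.4499 -0.1779  0.1016] F [  9.3  -4.2 -14.8] w 0.0258
```

View pics/side4.png

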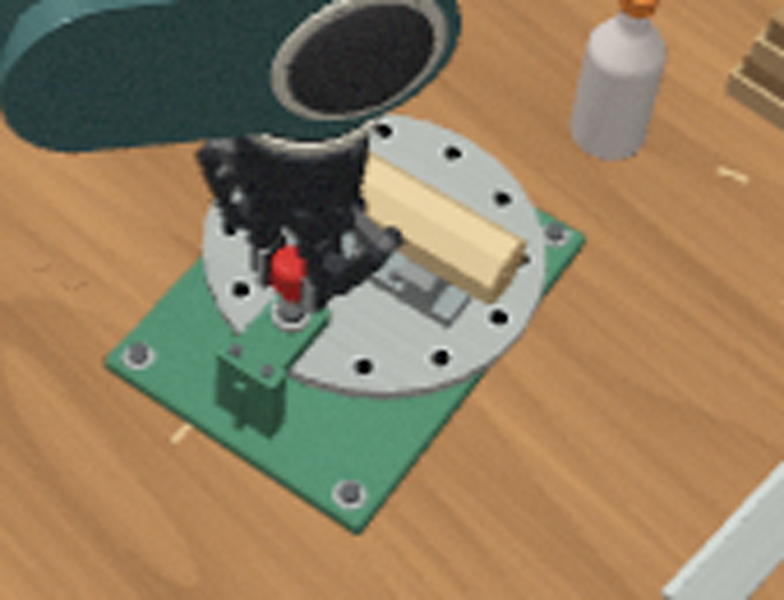

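The knob at (288,270) is gripped and risen, and the spring force follows the lift with no slip. I'll go on to the stop, easing off the side load.

Run:
```python
from arm import *
p=np.array([.4505,-.1782]); z=.1028
for dz in(.001,.002,.003,.004):
    r=move_linear([*p,z+dz],velocity=.02,max_force=14); wait(.1); s=st(); print(dz,r,"lift",s["tcp_pos"][2]-.0873)
    if r or s["force"][2]<-26: break
wait(1); st(); print(s["ft_torque"])
d=get_image("top"); np.savez("pics/top5.npz",**d); e=get_image("side"); np.savez("pics/side5.npz",**e)
im=np.hstack([cv2.resize(g["color"][r:r+150,q:q+150,::-1],(400,400),interpolation=cv2.INTER_CUBIC) for g,r,q in((d,125,235),(e,180,220))])
cv2.imwrite("pics/both5.png",im)
```

```text
t 18.07 tcp [ 0.45   -0.1779  0.103 ] F [  0.7  -0.7 -15.6] w 0.0257
0.001 False lift 0.015694116476019024
t 18.43 tcp [ 0.45   -0.1779  0.1035] F [  5.3  -0.7 -25.5] w 0.0256
0.002 False lift 0.016216361430697407
t 18.77 tcp [ 0.4499 -0.1779  0.1036] F [  9.7  -3.2 -36.6] w 0.0257
0.003 False lift 0.01631778804193733
t 19.77 tcp [ 0.4498 -0.1779  0.1036] F [ 10.4  -4.  -35.7] w 0.0256
[-0.6406 -1.6241  0.0304]
```

View pics/both5.png

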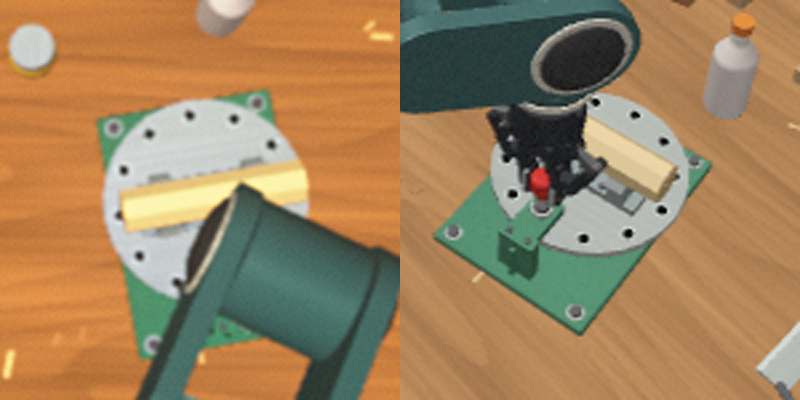

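The pin is on its stop: the lift halts at 16.3 mm while the force keeps rising. The blank hasn't moved in the top crop (ends still at (122,210) and (305,180)). I'll ease the pull by 1 mm so the load on the stop is small, then hand in.

Run:
```python
from arm import *
move_linear([.4508,-.1782,.1050],velocity=.02); wait(.4); s=st(); print("lift",s["tcp_pos"][2]-.0873)
if -32<s["force"][2]<-18: finish_job(); print("handed in")
```

```text
t 20.52 tcp [ 0.45   -0.1779  0.1035] F [  2.9  -1.9 -29. ] w 0.0258
lift 0.016245030891549217
the job is handed in; nothing more can be done
handed in
```

The pale blank is in the V-blocks and released. The index pin is pulled up to its stop and the gripper is still holding it there. I handed the job in at 20.5 s of the 48 s allowed.

- **Blank:** I set it down at 20 mm/s until it touched, about 7 N and within 0.3 mm of the expected height. After release, the top and side views put its centre within about 1.5 mm of the seat along its length. The two views differed by about that much.
- **Pin:** It lifted 16.2 mm, and the force jump showed it was on the stop. The spring force followed the lift all the way up, so the knob did not slip. At hand-in the pull was about 29 N, roughly 13 N above the spring, at an 80 N grip setting.
- **Other things on the bench:** I kept the arm clear of them and recorded no unexpected contact forces. The last pictures showed only the cradle, wax tin and bottle, where they had been. I did not separately measure the rest at the end.
- **Disagreements:** Depth readings were 1–5 mm off the stated heights in places, such as the knob dome at 125 mm against 120 mm. The forces at contact and at the stop matched the stated heights.

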